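# Return a row of hole saws to the graded bench tray

## Task

Move the four hole saws from the plywood carrying strip to the bench tray, so that their row follows the order of the tray's plugs: each saw goes teeth down over the wooden plug turned for its size, the smallest saw on the thinnest plug and so on up to the largest on the thickest. Each must sit right down flat on its block; leave them all standing there.

Things in the scene. Friction and masses are not known exactly. Their poses are not given: they have to be found in the camera images.
- saw_32: SMALLEST hole saw: bare steel cup standing mouth down, outer diameter 32 mm, inner 27 mm, 48 mm high, wall 2.5 mm, about 0.1 kg; flat back plate with a 16 mm bore on top, teeth below. Origin: centre of its underside (the toothed rim), z up. Round: its yaw means nothing. Grip it by the upper half of its wall.
- saw_43: second smallest hole saw: bare steel cup standing mouth down, outer diameter 43 mm, inner 38 mm, 48 mm high, wall 2.5 mm, about 0.14 kg; flat back plate with a 16 mm bore on top, teeth below. Origin: centre of its underside (the toothed rim), z up. Round: its yaw means nothing. Grip it by the upper half of its wall.
- saw_54: third, second largest hole saw: bare steel cup standing mouth down, outer diameter 54 mm, inner 49 mm, 48 mm high, wall 2.5 mm, about 0.19 kg; flat back plate with a 16 mm bore on top, teeth below. Origin: centre of its underside (the toothed rim), z up. Round: its yaw means nothing. Grip it by the upper half of its wall.
- saw_65: LARGEST hole saw: bare steel cup standing mouth down, outer diameter 65 mm, inner 60 mm, 48 mm high, wall 2.5 mm, about 0.25 kg; flat back plate with a 16 mm bore on top, teeth below. Origin: centre of its underside (the toothed rim), z up. Round: its yaw means nothing. Grip it by the upper half of its wall.
- block_16: fixed pale wooden block, 80 x 83 mm, 16 mm high, with the THINNEST turned wooden plug, for the 32 mm saw: upright at the centre, 16 mm thick for 12 mm, then tapering over 14 mm to a 6 mm flat top, 26 mm high in all. Origin: centre of the block's underside; z up, y along the row. The face the saw sits on is 16 mm above the origin, the plug's top 42 mm.
- block_29: fixed pale wooden block, 80 x 83 mm, 16 mm high, with the second thinnest turned wooden plug, for the 43 mm saw: upright at the centre, 29 mm thick for 12 mm, then tapering over 14 mm to a 15 mm flat top, 26 mm high in all. Origin: centre of the block's underside; z up, y along the row. The face the saw sits on is 16 mm above the origin, the plug's top 42 mm.
- block_40: fixed pale wooden block, 80 x 83 mm, 16 mm high, with the third, second thickest, turned wooden plug, for the 54 mm saw: upright at the centre, 40 mm thick for 12 mm, then tapering over 14 mm to a 26 mm flat top, 26 mm high in all. Origin: centre of the block's underside; z up, y along the row. The face the saw sits on is 16 mm above the origin, the plug's top 42 mm.
- block_51: fixed pale wooden block, 80 x 83 mm, 16 mm high, with the THICKEST turned wooden plug, for the 65 mm saw: upright at the centre, 51 mm thick for 12 mm, then tapering over 14 mm to a 37 mm flat top, 26 mm high in all. Origin: centre of the block's underside; z up, y along the row. The face the saw sits on is 16 mm above the origin, the plug's top 42 mm.
- strip: the carrying strip, fixed: plywood 76 mm wide, 352 mm long, 18 mm thick, with four equal wooden pins (14 mm thick, 20 mm high above the strip) at 85 mm pitch; each saw stands over one of them, in any order: lift it 20 mm clear before moving sideways. Origin: centre of its underside; y along the row, x across it (grip the saws across the row, where both fingers have room)
- tray: the bench tray, fixed: plywood floor 9 mm thick with an 18 mm high lip, 94 mm wide and 358 mm long outside; the four plug blocks stand in it side by side at 85 mm pitch, in any order. Origin: centre of its underside on the saw table; y along the row, x across it. Either it or the strip may be the one nearer the robot
Things that resemble listed ones, but are neither listed nor needed, are in the scene too. What is shaped like the saw_54 but pink or red is not meant.

How it is judged:
By the outcome, as a careful person would: the job done as asked, in the order asked, and still so for the second after the job is handed in, with the robot touching nothing.
It also fails if it takes over 96 s, if anything falls off the work surface, if the arm or the gripper's body presses on something with over 40 N, if the wrist force passes 120 N, or if a joint passes its speed limit or range.

## Robot

A 7-joint arm with a two-finger parallel gripper is mounted at the origin on the work surface; the furniture and walls round the work are solid. World frame = base frame: x ahead of the robot, y to its left, z up, the work surface at z = 0. Lengths are in m, angles in rad, forces in N, time in s.
With the tool pointing down it reaches from about 0.4 to 0.85 m from the base axis. Payload 10.4 kg.
Tool frame: the origin (TCP) lies on the centre line of the jaws, within the pads' length; the fingertips stand 17 mm ahead of it and the grasp point (between the pads) lies 2 mm behind it; z points along the fingers, y is the line along which they close (so a half turn about z gives the same grasp; the last joint's range is limited). The gripper opens to 85 mm and grips with 20 to 120 N. Pads are 22 mm wide; open, the fingers measure 114 mm over their backs; the gripper's body (76 mm by 85 mm) begins 54 mm behind the grasp point. The pads swing forward as they close: fully open they stand 13 mm farther back than shut.
Start: joints at [-1.279, 0.332, -0.065, 1.46, 0.022, 1.35, -0.088], TCP at [0.194, 0.594, 0.225] pointing down, gripper open.
Joint ranges: [-2.6, 2.6], [-0.5, 2.12], [-1.47, 1.34], [0.16, 2.42], [-1.27, 4.41], [0.06, 2.06], [-2.6, 2.6]. Speed limits (rad/s): [2.22, 2.22, 2.79, 2.79, 3.14, 3.14, 3.14].

## Interface

Orientations are given as a unit quaternion [x, y, z, w].
In Python, from workcell import get_obs, optics, job gives the robot as it stands. The module is installed in compiled form; this text tells all that it offers.
- The arm moves only by the tool send_rows, never from a script. Its argument "plan" is a list that holds one entry, the list of rows, each a list of 7 numbers: the turn, a rotation vector about the tool's x, y, z in units of 1.5 rad (1.0 is 1.5 rad), then the shift along the tool's x, y, z in units of 20 cm (1.0 is 20 cm), then the opening, from 0 (shut) to 1 (fully open). A call has 1 to 20 rows; each row shifts and turns the commanded pose from where the row before left it, along the tool's axes as they then stand; what a row does not reach is not made up. A row lasts 1/12 s, in which the tool goes at most 41.7 mm and 7.16 degrees, less where a joint would pass 70% of its speed; a pose out of reach is approached as far as the arm can. A call with a number of a shift or a turn outside -1 to 1 is refused whole. A call with a gripper value outside its range is refused whole. The fingers move at their own pace and stop on an object; "squeeze" is the grip in N (left out, the last holds). Time passes only in rows, so rows that do not move let the fingers close. It gives the time, the measured TCP pose, the force, the opening and the grip force at its end, in the units of the state.
- get_obs(): the state, without advancing time (a new reading comes with each control period).
- optics.camera(name): name is "scene" or "top"; returns the picture (400x640x3 uint8, red, green, blue); there is no depth.
- optics.get_calibration(name): a dict with "intrinsics" (3x3 intrinsics, pixels), "distortion" ([k1, k2, p1, p2, k3] as OpenCV has them; the pictures are not rectified), "world_from_camera" (4x4, takes a point from camera to world coordinates). Camera axes: x right, y up, looking along -z (the intrinsics and any distortion apply to the point x, -y, -z); pixel columns grow to the right and rows downward; lengths in m; the calibration is good to about 2 mm. A picture is of the moment at which its call begins. get_calibration takes no time and is no camera call.
- job.hand_in(): hands the job in; it is judged then, once.
The state is a dict: "clock": time; "joint_pos": joint angles; "joint_velocities": joint speeds; "tau": joint torques, N m; "position": TCP position; "ee_rot": TCP orientation; "ft_force": force on the tool from outside, world axes, zero at the start; "torque": the same for the moment, N m; "grip_width": opening from 0.0 (shut) to 1.0 (fully open); "grasp_force": force on a finger pad.
Only numpy, scipy, OpenCV 4.12 (cv2) and the standard library are available. Lean on these libraries where they do the work, as an engineer would, in place of code of your own. Each camera call takes 0.05 s, during which the arm holds its last target. There are 200 camera calls.

## Working session

There is one attempt and no reset: what is moved stays moved. The work goes in short steps, Python scripts to look and compute and a tool call to move; the robot and the scene stay as the last step left them, time stands still between calls to the robot, and variables do not carry over. Pictures are saved under pics/ and viewed, at most 14 in all, crops included, and the job is handed in when it is done.

Besides the shell and the picture viewer there is one more tool, called after "Emit:" as name(argument=value, ...) on one line, values as JSON. send_rows: Moves the arm, as the interface text tells. Its arguments: {"type":"object","properties":{"plan":{"type":"array"},"squeeze":{"type":"number"}},"required":["plan"]}

```bash
mkdir -p pics; python3 - <<'E'
from workcell import get_obs, optics
import cv2
print(get_obs())
for n in("scene","top"):
    cv2.imwrite(f"pics/{n}0.png",optics.camera(n)[:,:,::-1]);c=optics.get_calibration(n);print(n,c)
E
```

```text
{'clock': 0.0, 'joint_pos': array([-1.27862707,  0.3328693 , -0.06468907,  1.46094383,  0.02163118,
        1.34991152, -0.08854025]), 'joint_velocities': array([-3.03479098e-04,  1.19380663e-03,  6.22690627e-04,  2.19909570e-03,
        1.57949624e-04, -7.30328192e-04, -5.78074121e-05]), 'tau': array([ 1.22730626e-04, -6.25445938e+01,  4.96173289e-02, -3.91601694e+01,
        1.63108937e-02,  9.90971457e-03,  4.06524077e-05]), 'position': array([0.19340001, 0.59391496, 0.22391633]), 'ee_rot': array([ 1.56746858e-01,  9.87638551e-01, -7.15155036e-04, -6.21806343e-05]), 'ft_force': array([ 0.14396342,  0.2268113 , -0.57905983]), 'torque': array([-0.01385981,  0.05153659, -0.01098288]), 'grasp_force': 0.0, 'grip_width': 1.0022112126957243}
scene {'intrinsics': array([[507.56146047,   0.        , 324.42927672],
       [  0.        , 507.56146047, 208.35420796],
       [  0.        ,   0.        ,   1.        ]]), 'distortion': array([0.04716079, 0.        , 0.        , 0.        , 0.        ]), 'world_from_camera': array([[-8.75790774e-01,  2.47939632e-01, -4.14145457e-01,
         7.50
[... 194 characters left out ...]
00000000e+00,  0.00000000e+00,  0.00000000e+00,
         1.00000000e+00]])}
top {'intrinsics': array([[383.25316891,   0.        , 318.81237678],
       [  0.        , 383.25316891, 197.56157882],
       [  0.        ,   0.        ,   1.        ]]), 'distortion': array([-0.01332429,  0.        ,  0.        ,  0.        ,  0.        ]), 'world_from_camera': array([[-3.72562772e-04,  9.82536263e-01, -1.86070827e-01,
         3.05384552e-01],
       [-9.99995835e-01,  1.66460341e-04,  2.88123909e-03,
         1.95380612e-01],
       [ 2.86189530e-03,  1.86071126e-01,  9.82532109e-01,
         8.90694726e-01],
       [ 0.00000000e+00,  0.00000000e+00,  0.00000000e+00,
         1.00000000e+00]])}
```

View pics/scene0.png

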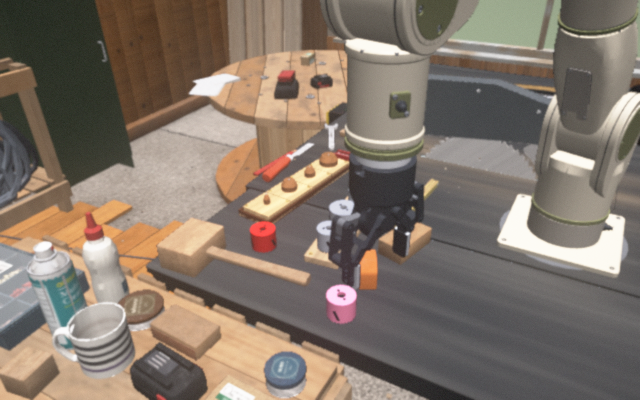

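View pics/top0.png

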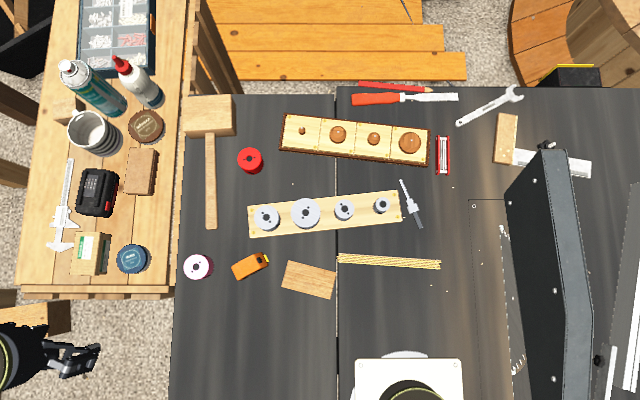

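The scene view shows the arm hiding most of the strip, with a tray beyond it. In the top view the saws run left to right at (265,217), (305,212), (344,209), (381,204), and the plugs at (302,131), (338,134), (374,138), (410,143). I'll enlarge the top view next.

```bash
cat > h.py <<'E'
import numpy as np, cv2
from workcell import get_obs, optics
def ray(n,uv):
    c=optics.get_calibration(n); T=c["world_from_camera"]
    p=cv2.undistortPoints(np.array([[uv]],float),c["intrinsics"],c["distortion"])[0,0]
    d=T[:3,:3]@np.array([p[0],-p[1],-1]); return T[:3,3],d/np.linalg.norm(d)
def onz(n,uv,z):
    o,d=ray(n,uv); return o+d*(z-o[2])/d[2]
def tri(a,b):  # pixel in scene, pixel in top
    (o,d),(p,e)=ray("scene",a),ray("top",b)
    s,t=np.linalg.lstsq(np.c_[d,-e],p-o,rcond=None)[0]
    return (o+s*d+p+t*e)/2, np.linalg.norm(o+s*d-p-t*e)
def proj(n,P):
    c=optics.get_calibration(n); T=np.linalg.inv(c["world_from_camera"])
    q=(T[:3,:3]@np.atleast_2d(P).T).T+T[:3,3]
    return cv2.projectPoints(q*[1,-1,-1],np.zeros(3),np.zeros(3),c["intrinsics"],c["distortion"])[0][:,0]
def crop(src,dst,x,y,w,h,k):
    im=cv2.imread(src)[y:y+h,x:x+w]; im=cv2.resize(im,None,fx=k,fy=k,interpolation=cv2.INTER_CUBIC)
    for i in range(0,w,20): cv2.putText(im,str(x+i),(i*k,10),0,.35,(0,255,255)); cv2.line(im,(i*k,12),(i*k,18),(0,255,255))
    for i in range(0,h,20): cv2.putText(im,str(y+i),(0,i*k+4),0,.35,(0,255,255))
    cv2.imwrite(dst,im)
E
python3 -c "
from h import *
crop('pics/top0.png','pics/top0c.png',240,105,200,140,4)"
```

```text
(no output)
```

View pics/top0c.png

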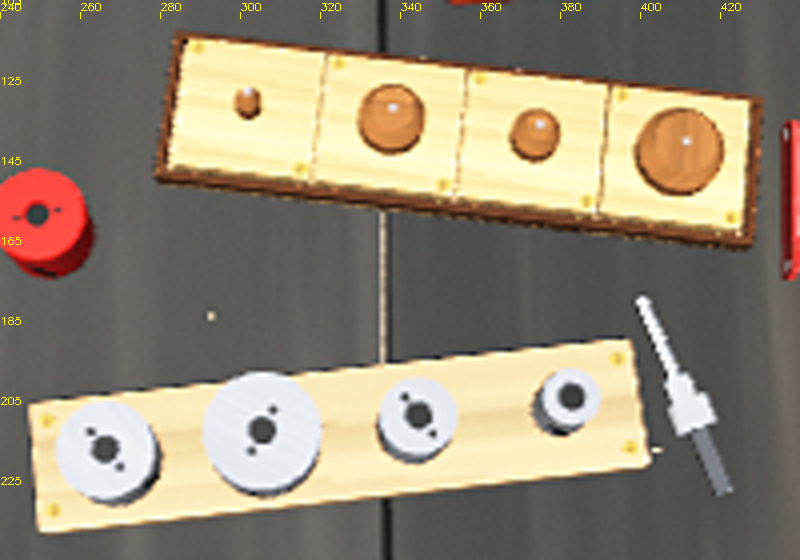

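```bash
cat > m1.py <<'E'
from h import *
f=lambda c:(240+(c[0]+.5)/4-.5,105+(c[1]+.5)/4-.5)
for z in(0.018,0.118):
    P=[onz("top",f(c),z) for c in [(29,403),(40,532),(650,464),(630,339)]]
    print("strip",z,[np.linalg.norm(P[i]-P[(i+1)%4]).round(4) for i in range(4)],np.mean(P,0).round(4))
for z in(.025,.125):
    t=[onz("top",f(c),z) for c in [(326,55),(467,70),(611,86)]];b=[onz("top",f(c),z) for c in [(311,183),(455,198),(597,214)]]
    m=(np.array(t)+b)/2;print("tray",z,m.round(4).tolist(),np.linalg.norm(m[2]-m[0]))
for z in(.066,):
    for n,c in dict(s54=(106,452),s65=(262,432),s43=(418.5,414),s32=(571.5,397.5)).items(): print(n,onz("top",f(c),z).round(4))
for n,c in dict(p16=(248,101),p40=(391,118),p29=(535,134),p51=(680,150)).items(): print(n,onz("top",f(c),.04).round(4))
E
python3 m1.py
```

```text
strip 0.018 [np.float64(0.0748), np.float64(0.3506), np.float64(0.0738), np.float64(0.3506)] [0.4343 0.1803 0.018 ]
strip 0.118 [np.float64(0.0663), np.float64(0.3104), np.float64(0.0653), np.float64(0.3104)] [0.4195 0.182  0.118 ]
tray 0.025 [[0.6223, 0.1917, 0.025], [0.6131, 0.1073, 0.025], [0.6032, 0.0228, 0.025]] 0.17001477895938713
tray 0.125 [[0.5857, 0.1921, 0.125], [0.5775, 0.1175, 0.125], [0.5688, 0.0427, 0.125]] 0.15037566440998598
s54 [0.4173 0.3072 0.066 ]
s65 [0.4282 0.2227 0.066 ]
s43 [0.4381 0.1375 0.066 ]
s32 [0.4473 0.0538 0.066 ]
p16 [0.6275 0.233  0.04  ]
p40 [0.6172 0.1495 0.04  ]
p29 [0.6075 0.0657 0.04  ]
p51 [ 0.5978 -0.0185  0.04  ]
```

The four saws and four plugs are clear in the crop. Saws left to right are 54, 65, 43, 32; plugs left to right are 16, 40, 29, 51. Next I turn the tool so its y lies along world x, then clear the arm from the scene view.

Emit:
send_rows(plan=[[[0,0,0.0761,0,0,0,1],[0,0,0.0761,0,0,0,1],[0,0,0.0761,0,0,0,1],[0,0,0.0761,0,0,0,1],[0,0,0.0761,0,0,0,1],[0,0,0.0761,0,0,0,1],[0,0,0.0761,0,0,0,1],[0,0,0.0761,0,0,0,1],[0,0,0.0761,0,0,0,1],[0,0,0.0761,0,0,0,1],[0,0,0.0761,0,0,0,1],[0,0,0,0,0,0,1]]])

```text
clock: 1.1
position: [0.1934, 0.5941, 0.2243]
ee_rot: [0.709, 0.705, -0.0, 0.0]
ft_force: [1.2, 0.1, 0.5]
grip_width: 0.999
grasp_force: 0.0
```

Emit:
send_rows(plan=[[[0,0,0,-0.1,0.04,0,1],[0,0,0,-0.17,0.064,0,1],[0,0,0,-0.17,0.064,0,1],[0,0,0,-0.17,0.064,0,1],[0,0,0,-0.17,0.064,0,1],[0,0,0,-0.17,0.064,0,1],[0,0,0,-0.17,0.064,0,1],[0,0,0,-0.17,0.064,0,1],[0,0,0,-0.17,0.064,0,1],[0,0,0,-0.17,0.064,0,1],[0,0,0,-0.17,0.064,0,1],[0,0,0,-0.17,0.064,0,1],[0,0,0,-0.17,0.064,0,1],[0,0,0,-0.17,0.064,0,1],[0,0,0,-0.17,0.064,0,1],[0,0,0,-0.17,0.064,0,1],[0,0,0,-0.17,0.064,0,1],[0,0,0,-0.17,0.064,0,1],[0,0,0,-0.17,0.064,0,1],[0,0,0,-0.17,0.064,0,1]]])

```text
clock: 2.77
position: [0.4451, -0.0736, 0.2249]
ee_rot: [0.705, 0.709, 0.0, 0.0]
ft_force: [0.9, 1.4, -0.1]
grip_width: 0.999
grasp_force: 0.0
```

```bash
python3 - <<'E'
from h import *
o=get_obs();print(o["position"],o["ee_rot"],o["clock"])
cv2.imwrite("pics/scene1.png",optics.camera("scene")[:,:,::-1])
crop("pics/scene1.png","pics/scene1c.png",225,135,200,150,4)
P=[[.4173,.3072,.066],[.4282,.2227,.066],[.4381,.1375,.066],[.4473,.0538,.066],[.6275,.233,.051],[.6172,.1495,.051],[.6075,.0657,.051],[.5978,-.0185,.051]]
print(proj("scene",P).round(1).tolist())
E
```

```text
[ 0.4450608  -0.07363832  0.22486749] [7.05482026e-01 7.08727643e-01 4.80076188e-04 9.87700926e-05] 2.7667
[[329.3, 227.4], [343.2, 207.1], [356.0, 189.0], [367.5, 173.3], [266.0, 193.7], [288.6, 179.6], [309.0, 166.7], [327.8, 154.9]]
```

View pics/scene1c.png

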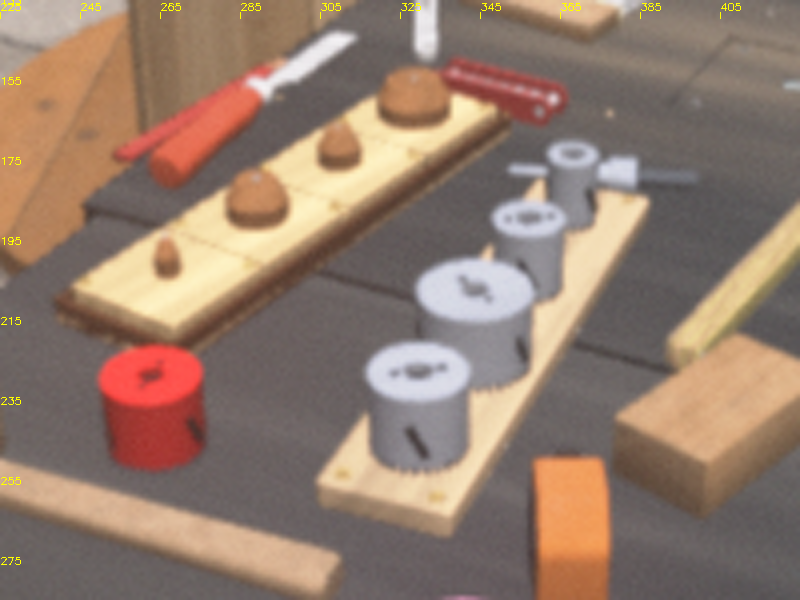

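The scene crop agrees with the predictions to about 1 px. The saw-top bores lie at full-image (329.1,227.4), (343.1,206.9), (356.9,188.9) and (367.9,173.1). Next I triangulate heights and refine the row fits.

```bash
python3 - <<'E'
from h import *
f=lambda c:(240+(c[0]+.5)/4-.5,105+(c[1]+.5)/4-.5)
g=lambda c:(225+(c[0]+.5)/4-.5,135+(c[1]+.5)/4-.5)
for n,a,b in [("54",(418,371),(105,450)),("65",(474,289),(262,430)),("43",(529,217),(418,414)),("32",(573,154),(572,397)),
 ("strip NL",(449,533),(40,532)),("strip FR",(648,201),(650,464)),("seam12 near",(259,270),(311,183)),("seam23 near",(343,211),(455,198)),("seam34 near",(421,158),(597,214)),("p16top",(167,237),(248,95)) ]:
    p,e=tri(g(a),f(b));print(n,p.round(4),round(e,4))
# row fits: pitch-constrained
def fit(P):
    P=np.array(P);k=np.arange(4)-1.5;c=P.mean(0);d=k@P;d/=np.linalg.norm(d);return (c+.085*np.outer(k,d)).round(4).tolist()
print(fit([[.4173,.3072],[.4282,.2227],[.4381,.1375],[.4473,.0538]]))
print(fit([[.6275,.233],[.6172,.1495],[.6075,.0657],[.5978,-.0185]]), "seam mid .6129 .1073")
E
```

```text
54 [0.4179 0.3076 0.0661] 0.0009
65 [0.4288 0.2226 0.0663] 0.0009
43 [0.437  0.1375 0.067 ] 0.0021
32 [0.447  0.0534 0.0664] 0.0011
strip NL [0.3776 0.3517 0.0061] 0.0029
strip FR [0.4166 0.0008 0.0151] 0.0014
seam12 near [0.5854 0.1967 0.0198] 0.0026
seam23 near [0.576  0.1116 0.0205] 0.0029
seam34 near [0.5655 0.0281 0.0219] 0.002
p16top [0.627  0.2325 0.0504] 0.0005
[[0.4178, 0.3069], [0.4277, 0.2225], [0.4377, 0.1381], [0.4477, 0.0537]]
[[0.6274, 0.234], [0.6175, 0.1496], [0.6075, 0.0652], [0.5976, -0.0192]] seam mid .6129 .1073
```

Emit:
send_rows(plan=[[[0,0,0,0.127,0.003,0,1],[0,0,0,0.127,0.003,0,1],[0,0,0,0.127,0.003,0,1],[0,0,0,0.127,0.003,0,1],[0,0,0,0.127,0.003,0,1],[0,0,0,0,0,0.12,1],[0,0,0,0,0,0.12,1],[0,0,0,0,0,0.12,1],[0,0,0,0,0,0.12,1],[0,0,0,0,0,0.12,1],[0,0,0,0,0,0.1,1],[0,0,0,0,0,0.1,1],[0,0,0,0,0,0.084,1],[0,0,0,0,0,0,1],[0,0,0,0,0,0,1]]])

```text
clock: 4.07
position: [0.4474, 0.055, 0.0477]
ee_rot: [0.706, 0.708, -0.001, -0.0]
ft_force: [-0.1, -0.1, 1.2]
grip_width: 0.996
grasp_force: 0.0
```

Emit:
send_rows(plan=[[[0,0,0,-0.006,0,0,0.6],[0,0,0,0,0,0,0.4],[0,0,0,0,0,0,0.2],[0,0,0,0,0,0,0.2],[0,0,0,0,0,0,0.2],[0,0,0,0,0,0,0.2],[0,0,0,0,0,0,0.2],[0,0,0,0,0,0,0.2],[0,0,0,0,0,0,0.2],[0,0,0,0,0,0,0.2]]], squeeze=40)

```text
clock: 4.9
position: [0.4483, 0.0545, 0.0486]
ee_rot: [0.707, 0.707, 0.0, -0.0]
ft_force: [-1.9, 0.2, 8.0]
grip_width: 0.349
grasp_force: 38.9
```

Emit:
send_rows(plan=[[[0,0,0,0,0,-0.08,0.2],[0,0,0,0,0,-0.11,0.2],[0,0,0,0,0,-0.11,0.2],[0,0,0,0,0,-0.11,0.2],[0,0,0,0.06,0.06,0,0.2],[0,0,0,0.11,0.11,0,0.2],[0,0,0,0.11,0.11,0,0.2],[0,0,0,0.11,0.11,0,0.2],[0,0,0,0.11,0.11,0,0.2],[0,0,0,0.11,0.11,0,0.2],[0,0,0,0.11,0.11,0,0.2],[0,0,0,0.11,0.11,0,0.2],[0,0,0,0.067,0.065,0,0.2],[0,0,0,0,0,0,0.2],[0,0,0,0,0,0,0.2]]])

```text
clock: 6.15
position: [0.6268, 0.2341, 0.1291]
ee_rot: [0.707, 0.708, -0.001, 0.0]
ft_force: [-0.1, -0.4, -1.8]
grip_width: 0.351
grasp_force: 40.1
```

```bash
python3 - <<'E'
from h import *
o=get_obs();print(o["position"],o["ft_force"],o["grip_width"])
cv2.imwrite("pics/s2.png",optics.camera("scene")[:,:,::-1]);cv2.imwrite("pics/t2.png",optics.camera("top")[:,:,::-1])
crop("pics/s2.png","pics/s2c.png",225,120,160,130,4)
crop("pics/t2.png","pics/t2c.png",250,80,160,130,4)
E
```

```text
[0.62679899 0.2341078  0.12914267] [-0.10533537 -0.44356667 -1.75644149] 0.3513152912403419
```

View pics/s2c.png

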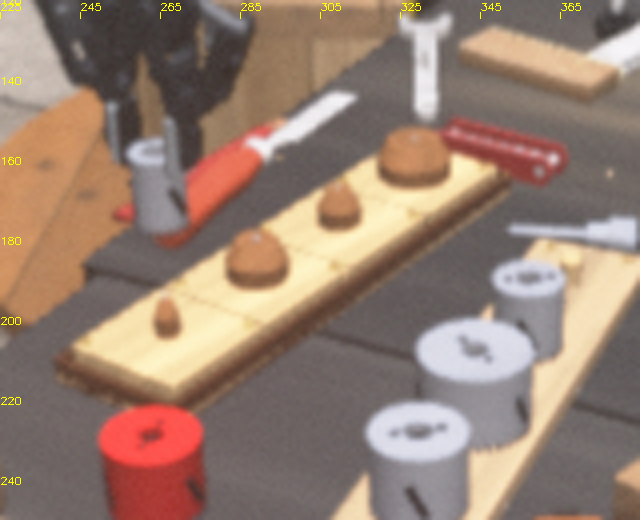

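The scene crop shows saw 32 upright in the jaws, its top at about (263,157.6), above the thinnest plug at about (266,194).

```bash
python3 - <<'E'
from h import *
print(proj("scene",[[.6268,.234,.1465],[.6268,.234,.0985]]))
E
```

```text
[[262.9797838  157.43642823]
 [264.52680806 176.17774122]]
```

Emit:
send_rows(plan=[[[0,0,0,0,0.003,0.08,0.2],[0,0,0,0,0,0.1,0.2],[0,0,0,0,0,0.08,0.2],[0,0,0,0,0,0.05,0.2],[0,0,0,0,0,0.04,0.2],[0,0,0,0,0,0.014,0.2],[0,0,0,0,0,0,0.2],[0,0,0,0,0,0,0.2]]])

```text
clock: 6.92
position: [0.6279, 0.2337, 0.058]
ee_rot: [0.707, 0.707, 0.001, 0.0]
ft_force: [0.8, -0.5, -0.7]
grip_width: 0.352
grasp_force: 40.2
```

Emit:
send_rows(plan=[[[0,0,0,0,0,0.01,0.2],[0,0,0,0,0,0,0.2],[0,0,0,0,0,0,0.2]]])

```text
clock: 7.17
position: [0.628, 0.2338, 0.0558]
ee_rot: [0.707, 0.707, 0.001, 0.0]
ft_force: [0.5, 0.0, 1.1]
grip_width: 0.351
grasp_force: 40.3
```

Emit:
send_rows(plan=[[[0,0,0,0,0,0,0.45],[0,0,0,0,0,0,0.6],[0,0,0,0,0,0,0.8],[0,0,0,0,0,0,1],[0,0,0,0,0,0,1],[0,0,0,0,0,0,1],[0,0,0,0,0,-0.1,1],[0,0,0,0,0,-0.15,1],[0,0,0,0,0,-0.15,1],[0,0,0,0,0,0,1]]])

```text
clock: 8.0
position: [0.6303, 0.2341, 0.1414]
ee_rot: [0.707, 0.707, 0.004, 0.001]
ft_force: [0.4, 0.1, 0.6]
grip_width: 0.998
grasp_force: 0.0
```

Emit:
send_rows(plan=[[[0,0,0,-0.03,-0.06,0,1],[0,0,0,-0.06,-0.12,0,1],[0,0,0,-0.06,-0.12,0,1],[0,0,0,-0.06,-0.12,0,1],[0,0,0,-0.06,-0.12,0,1],[0,0,0,-0.06,-0.12,0,1],[0,0,0,-0.06,-0.12,0,1],[0,0,0,-0.06,-0.12,0,1],[0,0,0,-0.032,-0.055,0,1],[0,0,0,0,0,0,1],[0,0,0,0,0,0,1]]])

```text
clock: 8.92
position: [0.4365, 0.1376, 0.1355]
ee_rot: [0.707, 0.707, 0.001, -0.001]
ft_force: [0.3, -0.1, -0.2]
grip_width: 1.002
grasp_force: 0.0
```

Emit:
send_rows(plan=[[[0,0,0,0,0.004,0.08,1],[0,0,0,0,0,0.1,1],[0,0,0,0,0,0.1,1],[0,0,0,0,0,0.08,1],[0,0,0,0,0,0.05,1],[0,0,0,0,0,0.03,1],[0,0,0,0,0,0,0.9],[0,0,0,0,0,0,0.7],[0,0,0,0,0,0,0.4],[0,0,0,0,0,0,0.3],[0,0,0,0,0,0,0.3],[0,0,0,0,0,0,0.3],[0,0,0,0,0,0,0.3],[0,0,0,0,0,0,0.3]]], squeeze=40)

```text
clock: 10.08
position: [0.4378, 0.1376, 0.0482]
ee_rot: [0.707, 0.707, 0.001, -0.0]
ft_force: [-2.7, -1.2, 7.3]
grip_width: 0.482
grasp_force: 39.4
```

Emit:
send_rows(plan=[[[0,0,0,0,0,-0.08,0.3],[0,0,0,0,0,-0.11,0.3],[0,0,0,0,0,-0.11,0.3],[0,0,0,0,0,-0.1,0.3],[0,0,0,-0.03,0.06,0,0.3],[0,0,0,-0.05,0.12,0,0.3],[0,0,0,-0.05,0.12,0,0.3],[0,0,0,-0.05,0.12,0,0.3],[0,0,0,-0.05,0.12,0,0.3],[0,0,0,-0.05,0.12,0,0.3],[0,0,0,-0.05,0.12,0,0.3],[0,0,0,-0.032,0.068,0,0.3],[0,0,0,0,0,0,0.3],[0,0,0,0,0,0,0.3],[0,0,0,0,0,0,0.3]]])

```text
clock: 11.33
position: [0.6064, 0.0653, 0.1272]
ee_rot: [0.707, 0.707, 0.0, -0.0]
ft_force: [-0.6, 0.5, -2.0]
grip_width: 0.481
grasp_force: 41.3
```

Emit:
send_rows(plan=[[[0,0,0,0,0.005,0.08,0.3],[0,0,0,0,0,0.1,0.3],[0,0,0,0,0,0.08,0.3],[0,0,0,0,0,0.05,0.3],[0,0,0,0,0,0.03,0.3],[0,0,0,0,0,0.02,0.3],[0,0,0,0,0,0,0.3],[0,0,0,0,0,0,0.3],[0,0,0,0,0,0,0.3]]])

```text
clock: 12.08
position: [0.6083, 0.0651, 0.0558]
ee_rot: [0.707, 0.707, 0.001, 0.0]
ft_force: [-0.1, -0.4, -1.8]
grip_width: 0.485
grasp_force: 41.3
```

Now I lower 1 mm more, release and rise.

Emit:
send_rows(plan=[[[0,0,0,0,0,0.006,0.3],[0,0,0,0,0,0,0.3],[0,0,0,0,0,0,0.6],[0,0,0,0,0,0,0.8],[0,0,0,0,0,0,1],[0,0,0,0,0,0,1],[0,0,0,0,0,0,1],[0,0,0,0,0,-0.1,1],[0,0,0,0,0,-0.15,1],[0,0,0,0,0,-0.15,1],[0,0,0,0,0,0,1],[0,0,0,0,0,0,1]]])

```text
clock: 13.08
position: [0.6089, 0.065, 0.1355]
ee_rot: [0.707, 0.707, 0.001, 0.001]
ft_force: [-0.6, 0.9, -1.1]
grip_width: 0.997
grasp_force: 0.0
```

Emit:
send_rows(plan=[[[0,0,0,0.05,-0.06,0,1],[0,0,0,0.1,-0.115,0,1],[0,0,0,0.1,-0.115,0,1],[0,0,0,0.1,-0.115,0,1],[0,0,0,0.1,-0.115,0,1],[0,0,0,0.1,-0.115,0,1],[0,0,0,0.1,-0.115,0,1],[0,0,0,0.1,-0.115,0,1],[0,0,0,0.037,-0.04,0,1],[0,0,0,0,0,0,1],[0,0,0,0,0,0,1],[0,0,0,0,0,0,1]]])

```text
clock: 14.08
position: [0.4272, 0.2213, 0.1335]
ee_rot: [0.707, 0.707, -0.0, 0.0]
ft_force: [-0.0, -0.3, 0.4]
grip_width: 0.998
grasp_force: 0.0
```

Emit:
send_rows(plan=[[[0,0,0,0.006,0.004,0.06,1],[0,0,0,0,0,0.08,1],[0,0,0,0,0,0.08,1],[0,0,0,0,0,0.08,1],[0,0,0,0,0,0.06,1],[0,0,0,0,0,0.05,1],[0,0,0,0,0,0.03,1],[0,0,0,0,0,0,1],[0,0,0,0,0,0,1]]])

```text
clock: 14.83
position: [0.4281, 0.223, 0.046]
ee_rot: [0.707, 0.707, -0.0, 0.0]
ft_force: [0.1, 0.3, 0.8]
grip_width: 1.0
grasp_force: 0.0
```

Emit:
send_rows(plan=[[[0,0,0,0,0,0,0.8],[0,0,0,0,0,0,0.6],[0,0,0,0,0,0,0.55],[0,0,0,0,0,0,0.55],[0,0,0,0,0,0,0.55],[0,0,0,0,0,0,0.55]]], squeeze=50)

```text
clock: 15.33
position: [0.4284, 0.2237, 0.0472]
ee_rot: [0.707, 0.707, 0.001, -0.0]
ft_force: [-2.0, -2.7, 10.9]
grip_width: 0.735
grasp_force: 51.7
```

Emit:
send_rows(plan=[[[0,0,0,0,0,-0.08,0.55],[0,0,0,0,0,-0.11,0.55],[0,0,0,0,0,-0.12,0.55],[0,0,0,0,0,-0.11,0.55],[0,0,0,-0.06,0.045,0,0.55],[0,0,0,-0.115,0.08,0,0.55],[0,0,0,-0.115,0.08,0,0.55],[0,0,0,-0.115,0.08,0,0.55],[0,0,0,-0.115,0.08,0,0.55],[0,0,0,-0.115,0.08,0,0.55],[0,0,0,-0.115,0.08,0,0.55],[0,0,0,-0.115,0.08,0,0.55],[0,0,0,-0.115,0.08,0,0.55],[0,0,0,-0.115,0.08,0,0.55],[0,0,0,-0.09,0.06,0,0.55],[0,0,0,-0.029,0.023,0,0.55],[0,0,0,0,0,0,0.55],[0,0,0,0,0,0,0.55],[0,0,0,0,0,0,0.55]]])

```text
clock: 16.92
position: [0.5968, -0.0178, 0.1297]
ee_rot: [0.706, 0.708, 0.0, -0.001]
ft_force: [-0.8, 0.4, -3.6]
grip_width: 0.728
grasp_force: 56.8
```

```bash
python3 - <<'E'
from h import *
cv2.imwrite("pics/s3.png",optics.camera("scene")[:,:,::-1])
crop("pics/s3.png","pics/s3c.png",225,90,160,130,4)
print(proj("scene",[[.597,-.0188,.1295-.0285+.048],[.597,-.0188,.101]]), get_obs()["position"])
E
```

```text
[[327.94057456 120.77445482]
 [328.04727232 137.82066328]] [ 0.59688757 -0.01761448  0.12984216]
```

View pics/s3c.png

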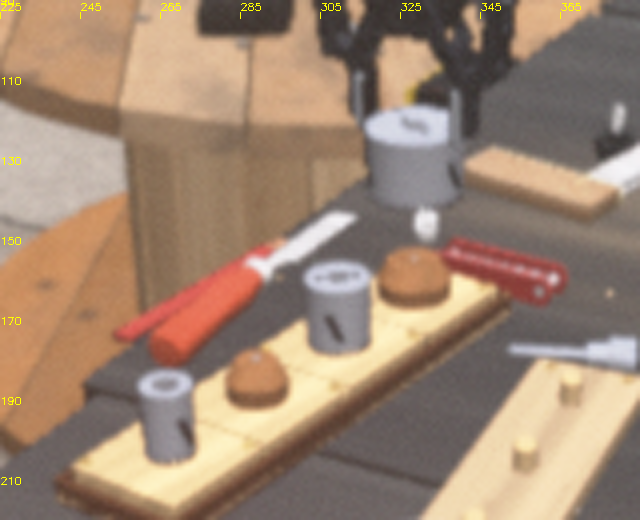

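The crop shows saw 65 upright at about (328,121), over the thickest plug. Saws 32 and 43 are standing down on their blocks at (267,194) and (309,167).

Emit:
send_rows(plan=[[[0,0,0,-0.006,0.004,0.07,0.55],[0,0,0,0,0,0.09,0.55],[0,0,0,0,0,0.08,0.55],[0,0,0,0,0,0.05,0.55],[0,0,0,0,0,0.04,0.55],[0,0,0,0,0,0.035,0.55],[0,0,0,0,0,0,0.55],[0,0,0,0,0,0,0.55],[0,0,0,0,0,0,0.55]]])

```text
clock: 17.72
position: [0.5986, -0.0206, 0.0575]
ee_rot: [0.707, 0.707, 0.0, 0.0]
ft_force: [-0.9, 0.0, -3.9]
grip_width: 0.728
grasp_force: 56.9
```

Emit:
send_rows(plan=[[[0,0,0,0.004,-0.003,0.01,0.55],[0,0,0,0,0,0.005,0.55],[0,0,0,0,0,0,0.55],[0,0,0,0,0,0,0.55]]])

```text
clock: 18.05
position: [0.5979, -0.0196, 0.0545]
ee_rot: [0.707, 0.707, 0.0, 0.0]
ft_force: [-2.0, 0.5, 2.8]
grip_width: 0.729
grasp_force: 57.4
```

Contact (force changed sign). I release and rise, then go to saw 54.

Emit:
send_rows(plan=[[[0,0,0,0,0,0,0.85],[0,0,0,0,0,0,1],[0,0,0,0,0,0,1],[0,0,0,0,0,0,1],[0,0,0,0,0,-0.06,1],[0,0,0,0,0,-0.1,1],[0,0,0,0,0,-0.12,1],[0,0,0,0,0,-0.12,1],[0,0,0,0,0,0,1],[0,0,0,0,0,0,1]]])

```text
clock: 18.88
position: [0.5985, -0.0198, 0.1359]
ee_rot: [0.707, 0.707, 0.001, 0.001]
ft_force: [0.3, -0.1, 0.2]
grip_width: 1.0
grasp_force: 0.0
```

Emit:
send_rows(plan=[[[0,0,0,0.06,-0.04,0,1],[0,0,0,0.12,-0.065,0,1],[0,0,0,0.12,-0.065,0,1],[0,0,0,0.12,-0.065,0,1],[0,0,0,0.12,-0.065,0,1],[0,0,0,0.12,-0.065,0,1],[0,0,0,0.12,-0.065,0,1],[0,0,0,0.12,-0.065,0,1],[0,0,0,0.12,-0.065,0,1],[0,0,0,0.12,-0.065,0,1],[0,0,0,0.12,-0.065,0,1],[0,0,0,0.12,-0.065,0,1],[0,0,0,0.12,-0.065,0,1],[0,0,0,0.12,-0.065,0,1],[0,0,0,0.015,-0.018,0,1],[0,0,0,0,0,0,1],[0,0,0,0,0,0,1],[0,0,0,0,0,0,1]]])

```text
clock: 20.38
position: [0.4174, 0.3058, 0.1338]
ee_rot: [0.708, 0.707, -0.0, 0.0]
ft_force: [0.1, 0.1, 1.1]
grip_width: 0.999
grasp_force: 0.0
```

Emit:
send_rows(plan=[[[0,0,0,0.006,0.002,0.06,1],[0,0,0,0,0,0.08,1],[0,0,0,0,0,0.08,1],[0,0,0,0,0,0.08,1],[0,0,0,0,0,0.06,1],[0,0,0,0,0,0.045,1],[0,0,0,0,0,0.03,1],[0,0,0,0,0,0,1],[0,0,0,0,0,0,0.8],[0,0,0,0,0,0,0.6],[0,0,0,0,0,0,0.42],[0,0,0,0,0,0,0.42],[0,0,0,0,0,0,0.42],[0,0,0,0,0,0,0.42],[0,0,0,0,0,0,0.42]]], squeeze=45)

```text
clock: 21.63
position: [0.4178, 0.3088, 0.0481]
ee_rot: [0.707, 0.707, 0.001, -0.0]
ft_force: [-1.3, -1.9, 8.0]
grip_width: 0.607
grasp_force: 46.1
```

Emit:
send_rows(plan=[[[0,0,0,0,0,-0.08,0.42],[0,0,0,0,0,-0.11,0.42],[0,0,0,0,0,-0.12,0.42],[0,0,0,0,0,-0.1,0.42],[0,0,0,-0.05,0.06,0,0.42],[0,0,0,-0.09,0.115,0,0.42],[0,0,0,-0.09,0.115,0,0.42],[0,0,0,-0.09,0.115,0,0.42],[0,0,0,-0.09,0.115,0,0.42],[0,0,0,-0.09,0.115,0,0.42],[0,0,0,-0.09,0.115,0,0.42],[0,0,0,-0.09,0.115,0,0.42],[0,0,0,-0.09,0.115,0,0.42],[0,0,0,-0.019,0.0185,0,0.42],[0,0,0,0,0,0,0.42],[0,0,0,0,0,0,0.42],[0,0,0,0,0,0,0.42]]])

```text
clock: 23.05
position: [0.6161, 0.1522, 0.1289]
ee_rot: [0.706, 0.708, 0.0, -0.001]
ft_force: [-0.7, -0.1, -1.9]
grip_width: 0.604
grasp_force: 48.2
```

```bash
python3 - <<'E'
from h import *
cv2.imwrite("pics/s4.png",optics.camera("scene")[:,:,::-1])
crop("pics/s4.png","pics/s4c.png",235,105,130,110,5)
p=get_obs()["position"]
print(p,proj("scene",[[.6175,.1496,p[2]+.018],[.6175,.1596,p[2]+.018],[.6275,.1496,p[2]+.018]]))
E
```

```text
[0.61613102 0.1523738  0.1289335 ] [[286.5291349  144.14152601]
 [284.25193956 145.72219041]
 [282.98298995 143.31665698]]
```

View pics/s4c.png

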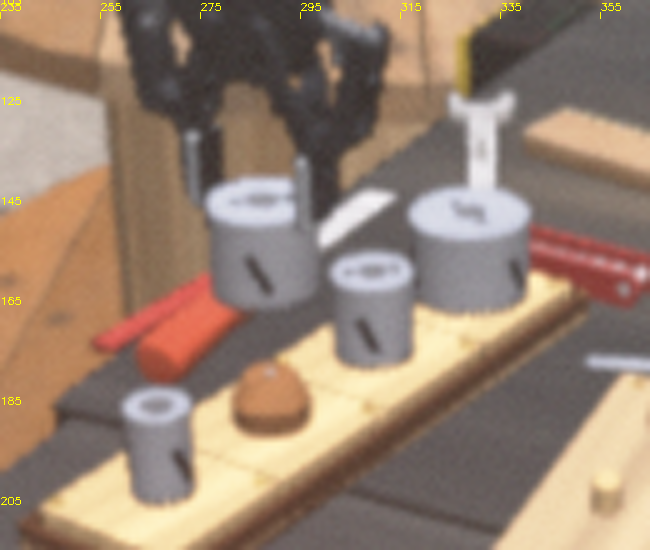

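The crop shows saw 54 upright at about (287,145), within 2 mm of being over its plug. Saws 32, 43 and 65 stand in place.

Emit:
send_rows(plan=[[[0,0,0,-0.008,0.007,0.07,0.42],[0,0,0,0,0,0.09,0.42],[0,0,0,0,0,0.08,0.42],[0,0,0,0,0,0.05,0.42],[0,0,0,0,0,0.04,0.42],[0,0,0,0,0,0.035,0.42],[0,0,0,0,0,0,0.42],[0,0,0,0,0,0,0.42],[0,0,0,0,0,0,0.42]]])

```text
clock: 23.85
position: [0.6186, 0.1492, 0.0561]
ee_rot: [0.707, 0.707, 0.0, 0.0]
ft_force: [-0.1, -0.4, -2.2]
grip_width: 0.605
grasp_force: 48.4
```

Emit:
send_rows(plan=[[[0,0,0,0.004,-0.003,0.007,0.42],[0,0,0,0,0,0,0.42],[0,0,0,0,0,0,0.42],[0,0,0,0,0,0,0.42]]])

```text
clock: 24.18
position: [0.6184, 0.1496, 0.0553]
ee_rot: [0.707, 0.707, 0.001, 0.0]
ft_force: [-1.0, -2.3, 5.8]
grip_width: 0.599
grasp_force: 49.4
```

Contact. I release, rise and back off towards the robot side for a look.

Emit:
send_rows(plan=[[[0,0,0,0,0,0,0.75],[0,0,0,0,0,0,0.9],[0,0,0,0,0,0,1],[0,0,0,0,0,0,1],[0,0,0,0,0,0,1],[0,0,0,0,0,-0.06,1],[0,0,0,0,0,-0.12,1],[0,0,0,0,0,-0.15,1],[0,0,0,0,0,-0.15,1],[0,0,0,0,-0.06,-0.1,1],[0,0,0,0,-0.12,0,1],[0,0,0,0,-0.15,0,1],[0,0,0,0,-0.15,0,1],[0,0,0,0,-0.15,0,1],[0,0,0,0,-0.15,0,1],[0,0,0,0,-0.1,0,1],[0,0,0,0,0,0,1],[0,0,0,0,0,0,1]]])

```text
clock: 25.68
position: [0.4414, 0.1504, 0.1714]
ee_rot: [0.707, 0.708, 0.001, -0.001]
ft_force: [0.1, 0.7, 0.9]
grip_width: 1.001
grasp_force: 0.0
```

```bash
python3 - <<'E'
from h import *
cv2.imwrite("pics/s5.png",optics.camera("scene")[:,:,::-1])
cv2.imwrite("pics/t5.png",optics.camera("top")[:,:,::-1])
crop("pics/s5.png","pics/s5c.png",235,115,130,110,5)
crop("pics/t5.png","pics/t5c.png",270,95,170,90,4)
P=[[.6274,.234,.073],[.6175,.1496,.073],[.6075,.0652,.073],[.5976,-.0192,.073]]
for n in("scene","top"): print(n,proj(n,P).round(1).tolist())
E
```

```text
scene [[265.1, 185.7], [288.0, 171.8], [308.9, 159.0], [328.0, 147.4]]
top [[300.6, 124.7], [338.1, 128.9], [375.7, 133.1], [413.4, 137.4]]
```

View pics/s5c.png

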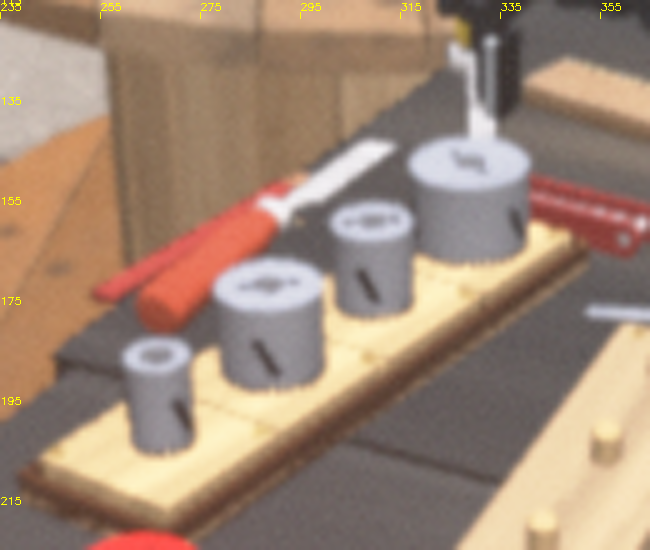

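View pics/t5c.png

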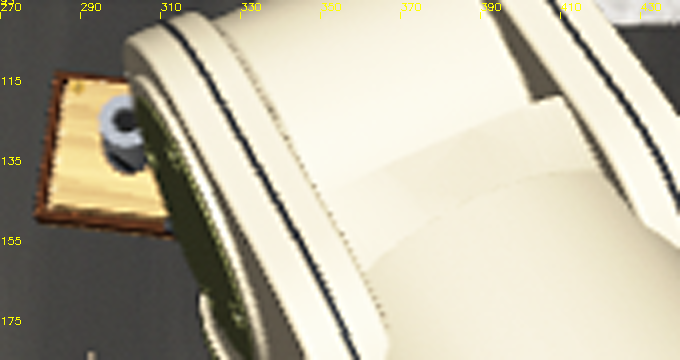

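The scene crop shows all four saws flat on their blocks, teeth rims on the faces. Their tops are at (266,185.6), (288.2,171.4), (309,158.8) and (328.4,147), within 1 px of the seated predictions. In the top view the arm hides everything but saw 32.

```bash
python3 -c "
from workcell import job
print(job.hand_in())"
```

```text
the job is handed in; nothing more can be done
None
```

I moved all four hole saws onto their matching plugs and handed the job in at about 26 s; in the last scene picture each one sits flat on its block with the gripper well clear.

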